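Pack the sealing-film roll into the supply box

ROBOT

A 6-joint arm with a two-finger parallel gripper is mounted at the origin on the work surface. World frame = base frame: x ahead of the robot, y to its left, z up, the work surface at z = 0. Lengths are in mm, angles in rad, forces in N, time in s.
With the tool pointing down it reaches from about 350 to 975 mm from the base axis. Payload 7.1 kg.
Tool frame: the origin (TCP) lies midway between the tips of the shut fingers; the grasp point (between the pads) lies 19 mm behind it (ctrl.grasp_offset is the distance from the TCP to the grasp point, in mm); z points along the fingers, y is the line along which they close (so a half turn about z gives the same grasp; the last joint's range is limited). The gripper opens to 88 mm and grips with 3 to 60 N. Pads are 20 mm wide; open, the fingers measure 115 mm over their backs; the gripper's body (75 mm by 178 mm) begins 61 mm behind the grasp point.
Start: joints at [-1.254, 0.423, 1.63, -0, 1.089, -0.019], TCP at [205.97, -590.069, 222.675] pointing down, gripper open.
Joint ranges: [-3, 3], [-0.9, 2.11], [0.09, 2.58], [-1.31, 4.45], [0.11, 2.69], [-2.54, 2.54]. Speed limits (rad/s): [2.39, 2.39, 3.01, 3.14, 3.14, 3.14].

INTERFACE

Orientations are given as a rotation vector (axis times angle).
In Python, from workcell import ctrl gives the robot as it stands. The module is installed in compiled form; this text tells all that it offers.
- The arm moves only by the tool servo_tool, never from a script. Its argument "rows" is a list of rows, each a list of 7 numbers: the turn, a rotation vector about the tool's x, y, z as a fraction of full scale, then the shift along the tool's x, y, z as a fraction of full scale, then the finger opening in mm, from 0 to 87.8. A call has 1 to 10 rows; each row is the pose to reach, as a shift and turn from the pose commanded when the call began, along the tool's axes at that moment; what a row does not reach only later rows make up. Full scale, the value 1, is 20 cm for a shift and 1.5 rad for a turn. A row lasts 1/8 s, in which the tool goes at most 62.5 mm and 10.7 degrees, less where a joint would pass 70% of its speed; a pose out of reach is approached as far as the arm can. A call with a number of a shift or a turn outside -1 to 1 is refused whole. A call with a gripper value outside its range is refused whole. The fingers move at their own pace and stop on an object; the grip force is fixed at half the most. Time passes only in rows, so rows that repeat a pose let the fingers close. It gives the time, the measured TCP pose, the force, the opening and the grip force at its end, in the units of the state.
- ctrl.get_obs(): the state, without advancing time (a new reading comes with each control period).
- ctrl.get_image(name): name is "scene" or "top" or "wrist"; returns (picture, depth): 384x512x3 uint8, red, green, blue; 384x512 float32, mm along the optical axis (not along the pixel's ray), 0 where there is no reading.
- ctrl.camera_info(name): a dict with "intrinsics" (3x3 intrinsics, pixels), "R" (3x3) and "t" (3): a world point X has camera coordinates R X + t. Camera axes: x right, y down, z forward; pixel columns grow to the right and rows downward; lengths in mm; the calibration is good to about 2 mm. A picture is of the moment at which its call begins: read the wrist's pose just before it. camera_info takes no time and is no camera call; for the wrist camera it gives the pose at the moment of the call.
- ctrl.close_job(): hands the job in; it is judged then, once.
The state is a dict: "t": time; "qpos": joint angles; "qvel": joint speeds; "joint_torque": joint torques, N m; "ee_pos": TCP position; "orientation": TCP orientation; "ft_force": force on the tool from outside, world axes, zero at the start; "moment": the same for the moment, N m; "width": finger opening in mm; "grasp_force": force on a finger pad.
Only numpy, scipy, OpenCV 4.12 (cv2) and the standard library are available. Lean on these libraries where they do the work, as an engineer would, in place of code of your own. Each camera call takes 0.05 s, during which the arm holds its last target. There are 200 camera calls.

TASK

Draw the tall roll of sealing film straight up off its upright post and pack it standing upright in the one free quarter of the open supply box, fully down on the box floor among the jars already there. Set it down gently rather than dropping it, then let go. The packed things must stay standing in the box; leave the shorter tape roll, both post stands and the bottles and jars on the bench where they are.

Things in the scene. Friction and masses are not known exactly. Their poses are not given: they have to be found in the camera images.
- film_roll: Tall roll of off-white sealing film wound on a brown cardboard core, 62 mm diameter, 104 mm tall, core bore 34 mm, 0.15 to 0.3 kg. It stands over the post of film_stand, resting on its base, with up to 4 mm of play all round. Origin: centre of its underside; z is its axis, up. Rigid; grip it across the outside near its top (the post reaches 11 mm above the roll's top).
- film_roll_mid (a point): Point on the film roll's axis, halfway up (52 mm above its underside).
- film_stand: Loose heavy steel stand (1.5 kg) that carries the film roll: round base 90 mm diameter, 15 mm thick, with a bare upright post 26 mm diameter, round-edged, whose top is 130 mm above the bench. Origin: centre of the base's underside, z up. Either of two places.
- film_stand_top (a point): Top centre of film_stand's post, 130 mm above the bench.
- tape_roll: Shorter roll, same look, 66 mm diameter, only 44 mm tall, over the post of the other stand. Leave alone. Origin: centre of its underside.
- tape_stand: The other stand, exactly like film_stand, carrying the short tape roll. Leave alone. Origin: centre of the base's underside.
- box: Grey plastic open-topped box fixed to the bench, 162 x 162 mm outside, 55 mm high, walls and floor 5 mm thick, no dividers. Four quarters, centres at +-38 mm in its x and y; three are occupied by things 52 to 62 mm tall. Origin: centre of its underside; x and y along its sides, z up.
- pad: Thin cork disc, 56 mm diameter, lying flat on the box floor at the middle of the free quarter: where the film roll goes. Look only, no thickness to speak of (1 mm, not felt). Origin: its centre, 5 mm above the bench. Which quarter varies.
- amber_jar: Squat amber jar with black cap, 64 mm diameter, 62 mm tall, loose in a quarter of the box. Origin: centre of its underside.
- white_jar: Squat white jar, 62 mm diameter, 52 mm tall, loose in a quarter of the box. Origin: centre of its underside.
- tip_box: Square pipette-tip box with clear lid, 62 x 62 x 51 mm, loose in a quarter of the box. Origin: centre of its underside.
- amber_bottle: Bystander on the bench, beyond the stands: amber bottle, 68 mm diameter, about 150 mm tall. Origin: centre of its underside.
- beaker: Bystander on the bench: open glass beaker, 72 mm diameter, 85 mm tall. Origin: centre of its underside.
- reagent_jar: Bystander on the bench, at the left of the stands: white jar, 60 mm diameter, 70 mm tall. Origin: centre of its underside.
Mind the look-alikes: they are no part of the job. What is shaped like the white_jar but blue is not meant. What is shaped like the film_roll but yellow is not meant.

How it is judged (in metres and radians):
On the way:
1. the film roll has been drawn up clear of its post, with the stand left standing (z of film_roll in the frame of film_stand above 0.131 m and angle between the z axis of film_roll and the z axis of film_stand, either way round below 0.5 rad and angle between film_stand's own z axis and vertical below 0.15 rad), for 0.05 s.
At the end, for the whole second after the job is handed in: The film roll stands upright (within 0.12 rad) and at rest on the box floor (within about 6 mm of fully down), its axis within 22 mm of the middle of the free quarter, released; the amber jar, white jar and tip box all still stand upright (within 0.2 rad) on the floor inside the box (horizontal distance between film_roll_mid and pad below 0.022 m and z of film_roll_mid in the frame of box between 0.05 and 0.063 m and angle between the z axis of film_roll and the z axis of box, either way round below 0.12 rad and linear speed of film_roll below 0.02 m/s and z of each of amber_jar, white_jar, tip_box in the frame of box below 0.02 m and angle between each of amber_jar, white_jar, tip_box's own z axis and vertical below 0.2 rad and x of amber_jar in the frame of box between -0.07 and 0.07 m and y of amber_jar in the frame of box between -0.07 and 0.07 m and x of white_jar in the frame of box between -0.07 and 0.07 m and y of white_jar in the frame of box between -0.07 and 0.07 m and x of tip_box in the frame of box between -0.07 and 0.07 m and y of tip_box in the frame of box between -0.07 and 0.07 m); the robot touches nothing.
It fails at once if the film roll is let go more than 30 mm above the box floor (dropped in) (horizontal distance between film_roll_mid and pad below 0.08 m and z of film_roll_mid in the frame of box above 0.087 m and not (contact force between film_roll and the fingers above 0.05 N)).
It fails at once if a post stand is tipped by more than 0.2 rad or shifted by more than 40 mm (angle between any of film_stand, tape_stand's own z axis and vertical above 0.2 rad or distance of any of film_stand, tape_stand from where it was at the start of the episode above 0.04 m).
It fails at once if the short tape roll is moved by more than 40 mm (distance of tape_roll from where it was at the start of the episode above 0.04 m).
It fails at once if a bottle, beaker or jar on the bench is knocked over or shifted by more than 40 mm (angle between any of amber_bottle, beaker, reagent_jar's own z axis and vertical above 0.3 rad or distance of any of amber_bottle, beaker, reagent_jar from where it was at the start of the episode above 0.04 m).
It also fails if it takes over 35 s, if anything falls off the work surface, if the arm or the gripper's body presses on something with over 40 N, if the wrist force passes 120 N, or if a joint passes its speed limit or range.

## Working session

There is one attempt and no reset: what is moved stays moved. The work goes in short steps, Python scripts to look and compute and a tool call to move; the robot and the scene stay as the last step left them, time stands still between calls to the robot, and variables do not carry over. Pictures are saved under pics/ and viewed, at most 10 in all, crops included, and the job is handed in when it is done.

Besides the shell and the picture viewer there is one more tool, called after "Call:" as name(argument=value, ...) on one line, values as JSON. servo_tool: Moves the arm, as the interface text tells. Its arguments: {"type":"object","properties":{"rows":{"type":"array","items":{"type":"array","items":{"type":"number"}}}},"required":["rows"]}

```bash
mkdir -p pics; cat > h.py <<'E'
import numpy as np, cv2
from workcell import ctrl
from scipy.spatial.transform import Rotation as Rn
def snap(n,f):
    c=ctrl.camera_info(n); im,d=ctrl.get_image(n)
    cv2.imwrite(f'pics/{f}.png',im[:,:,::-1]); np.savez(f'{f}.npz',im=im,d=d,K=c['intrinsics'],R=c['R'],t=c['t'])
def cloud(f):
    z=np.load(f+'.npz'); d=z['d']; v,u=np.indices(d.shape)
    P=np.stack([u,v,np.ones_like(u)],-1)@np.linalg.inv(z['K']).T*d[...,None]
    return (P-z['t'].ravel())@z['R'], z['im'], d
E
python3 - <<'E'
from h import *
snap('top','top0'); snap('scene','scene0')
a=cv2.imread('pics/top0.png');b=cv2.imread('pics/scene0.png')
o=ctrl.get_obs(); print(o['ee_pos'],o['orientation'],o['t'],ctrl.grasp_offset)
for f in('top0','scene0'):
    P,im,d=cloud(f); print(f,P[192,256],P[100,100],P[300,400])
E
```

```text
[ 205.82499916 -589.60493322  221.98289589] [-3.09606623e+00 -5.24812109e-01  3.47687547e-04] 0.1 18.700000000000003
top0 [581.17333599  47.78261287  16.88247388] [8.38622748e+02 5.12297956e+02 6.14722890e-01] [ 286.73347903 -369.25661419    4.42392922]
scene0 [559.592271    32.00274195  86.61089927] [ 120.83887218 -526.62058022  136.13741843] [841.51848342 375.58633022  -2.29896715]
```

View pics/top0.png

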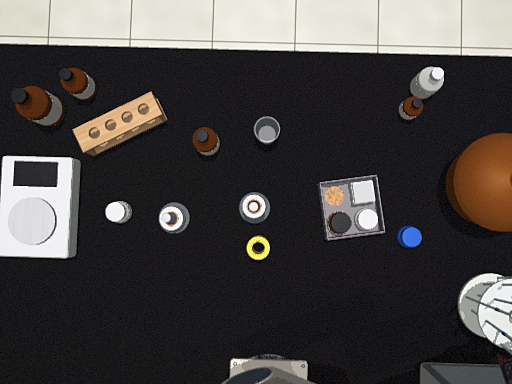

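View pics/scene0.png

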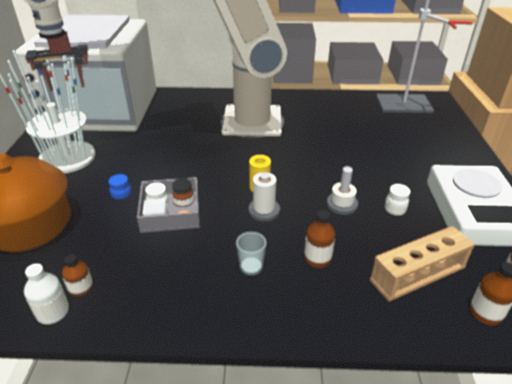

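Top view: candidates are the off-white roll at (254,207), the short tape roll with a long bare post at (173,217), and the yellow look-alike at (258,248). The tall off-white roll is (254,207), at (264,193) in the scene view. The box is at (351,208), and its free quarter with the cork is at (334,196).

```bash
python3 - <<'E'
from h import *
P,im,d=cloud('top0')
def reg(n,u0,u1,v0,v1,zl,zh):
    q=P[v0:v1,u0:u1].reshape(-1,3); q=q[(q[:,2]>zl)&(q[:,2]<zh)]
    (x,y),r=cv2.minEnclosingCircle(q[:,:2].astype(np.float32))
    print(n,len(q),'mean',q.mean(0).round(1),'med z',np.median(q[:,2]).round(1),'circ',round(x,1),round(y,1),round(r,1)); return q
reg('film top',235,275,187,227,108,124); reg('film post',235,275,187,227,126,140)
reg('film base',235,275,187,230,9,20)
reg('yellow',242,275,232,265,80,130)
reg('tape',155,195,200,235,48,70)
reg('amber',190,222,122,160,120,170); reg('beaker',250,285,112,148,70,100)
q=reg('box rim',312,392,170,245,49,58)
print(cv2.minAreaRect(q[:,:2].astype(np.float32)))
for n,a in dict(amberj=(328,352,210,234,57,70),white=(356,380,208,232,47,58),tip=(350,376,178,206,46,58),pad=(324,346,185,207,2,12)).items(): reg(n,*a)
print(P[196,334],P[192:200:3,325:346:4,2].round())
a=im[170:270,225:395][:,:,::-1]
b=np.load('scene0.npz')['im'][140:250,120:290][:,:,::-1]
cv2.imwrite('pics/crop.png',np.vstack([cv2.resize(x,(500,290),interpolation=3) for x in(a,b)]))
E
```

```text
film top 299 mean [539.2  50.6 118.2] med z 118.5 circ 539.5 51.4 30.8
film post 70 mean [538.5  51.7 130.7] med z 130.6 circ 542.1 52.0 15.6
film base 330 mean [535.5  48.9  15.1] med z 15.3 circ 537.0 57.1 51.7
yellow 309 mean [429.5  36.7 102.3] med z 102.7 circ 429.4 36.7 30.9
tape 316 mean [501.  276.7  57.3] med z 57.4 circ 501.1 280.3 33.0
amber 142 mean [716.1 189.3 145. ] med z 150.3 circ 717.3 190.6 17.9
beaker 168 mean [756.6  22.7  82.7] med z 84.1 circ 751.9 22.6 35.9
box rim 795 mean [ 555.7 -238.4   55. ] med z 55.3 circ 546.3 -219.2 113.2
((546.1829833984375, -219.4706573486328), (161.86888122558594, 163.709228515625), 9.227287292480469)
amberj 256 mean [ 503.2 -187.5   66.5] med z 67.0 circ 502.7 -188.0 28.2
white 161 mean [ 516.1 -261.1   55.2] med z 55.5 circ 508.6 -269.5 35.8
tip 297 mean [ 591.8 -247.9   55.1] med z 55.7 circ 598.6 -249.1 45.2
pad 433 mean [ 577.7 -177.3    6.9] med z 6.8 circ 578.2 -177.7 42.4
[ 576.74136985 -176.46063133    3.00589806] [[ 6. 10.  8.  2. 12.  7.]
 [ 5.  9.  9.  8.  8.  8.]
 [ 6.  0. 11.  8.  8. 14.]]
```

View pics/crop.png

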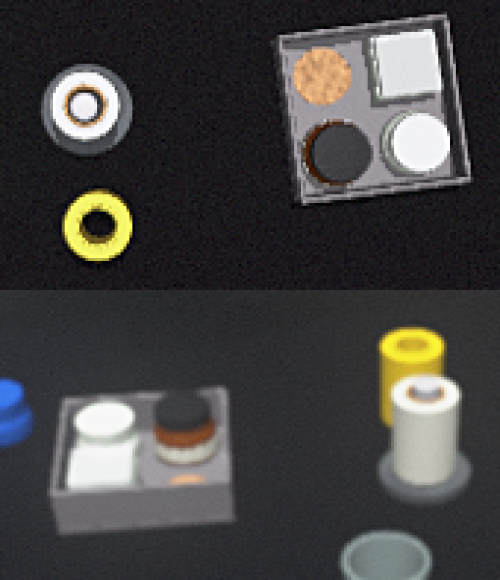

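The crop confirms it: the film roll is off-white with a brown core and the post poking through, with its axis at (539.5, 51.4) and top at z≈118. The cork pad is the free quarter at (578, -177). I'll move over the roll now.

Call:
servo_tool(rows=[[0,0,0,0,0,-0.3,87],[0,0,0,0.3,-0.28,-0.3,87],[0,0,0,0.6,-0.56,-0.3,87],[0,0,0,0.88,-0.82,-0.3,87],[0,0,0,0.88,-0.82,-0.3,87]])

```text
t: 0.72
ee_pos: [318.5, -375.0, 282.5]
orientation: [-3.097, -0.525, 0.0]
ft_force: [0.4, 0.2, -0.1]
width: 87.1
grasp_force: 0.0
```

Call:
servo_tool(rows=[[0,0,0,0.25,-0.23,0,87],[0,0,0,0.5,-0.46,0,87],[0,0,0,0.75,-0.7,0,87],[0,0,0,0.88,-0.82,0,87],[0,0,0,0.88,-0.82,0,87]])

```text
t: 1.35
ee_pos: [431.2, -161.6, 282.5]
orientation: [-3.095, -0.533, 0.0]
ft_force: [-0.0, -0.5, -0.1]
width: 86.8
grasp_force: 0.0
```

Call:
servo_tool(rows=[[0,0,0,0.2,-0.18,0,87],[0,0,0,0.4,-0.37,0,87],[0,0,0,0.6,-0.56,0,87],[0,0,0,0.75,-0.7,0,87],[0,0,0,0.87,-0.83,0,87],[0,0,0,0.87,-0.83,0,87],[0,0,0,0.87,-0.83,0,87]])

```text
t: 2.22
ee_pos: [539.3, 48.5, 282.3]
orientation: [3.097, 0.524, -0.002]
ft_force: [0.3, -0.7, -0.9]
width: 87.1
grasp_force: 0.0
```

```bash
python3 - <<'E'
from h import *
snap('wrist','w1'); print(ctrl.get_obs()['ee_pos'])
P,im,d=cloud('w1')
m=(d>0)&(np.hypot(P[...,0]-539,P[...,1]-51)<60)
for lo,hi in((110,126),(126,140),(5,25)):
    q=P[m&(P[...,2]>lo)&(P[...,2]<hi)]
    if len(q)>20: print(lo,len(q),q.mean(0).round(1),cv2.minEnclosingCircle(q[:,:2].astype(np.float32)))
E
```

```text
[539.245156    48.32192278 282.3955538 ]
110 1878 [539.6  54.3 116.7] ((537.9169311523438, 53.745094299316406), 30.816823959350586)
126 438 [537.4  54.8 129.2] ((536.9201049804688, 54.60113525390625), 12.6383056640625)
5 1010 [557.1  61.8  14.5] ((536.4793090820312, 54.5577507019043), 44.86826705932617)
```

View pics/w1.png

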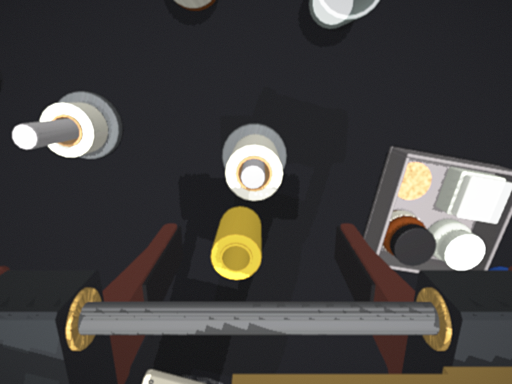

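The wrist view shows the film roll on its post at (254,170), with the yellow one separate at (237,245). The refined axis is about (538.5, 53), so I'll descend there.

Call:
servo_tool(rows=[[0,0,0,0.005,-0.023,0.2,87],[0,0,0,0.005,-0.023,0.4,87],[0,0,0,0.005,-0.023,0.6,87],[0,0,0,0.005,-0.023,0.75,87],[0,0,0,0.005,-0.023,0.88,87],[0,0,0,0.005,-0.023,0.965,87],[0,0,0,0.005,-0.023,0.965,87],[0,0,0,0.005,-0.023,0.965,87]])

```text
t: 3.28
ee_pos: [539.9, 54.1, 90.5]
orientation: [3.097, 0.524, 0.002]
ft_force: [0.2, -0.4, 0.3]
width: 86.8
grasp_force: 0.0
```

Call:
servo_tool(rows=[[0,0,0,0,0,0,72],[0,0,0,0,0,0,66],[0,0,0,0,0,0,62],[0,0,0,0,0,0,50],[0,0,0,0,0,0,40],[0,0,0,0,0,0,40],[0,0,0,0,0,0,40],[0,0,0,0,0,0,40]])

```text
t: 4.28
ee_pos: [539.5, 54.4, 89.9]
orientation: [3.097, 0.525, 0.001]
ft_force: [-0.3, -0.3, 4.2]
width: 60.0
grasp_force: 29.9
```

Call:
servo_tool(rows=[[0,0,0,0,0,-0.05,40],[0,0,0,0,0,-0.15,40],[0,0,0,0,0,-0.25,40],[0,0,0,0,0,-0.35,40],[0,0,0,0,0,-0.45,40],[0,0,0,0,0,-0.55,40],[0,0,0,0,0,-0.65,40],[0,0,0,0,0,-0.75,40],[0,0,0,0,0,-0.75,40],[0,0,0,0,0,-0.75,40]])

```text
t: 5.52
ee_pos: [538.5, 54.3, 238.9]
orientation: [-3.097, -0.525, 0.002]
ft_force: [0.1, 0.0, -3.1]
width: 60.3
grasp_force: 29.9
```

```bash
python3 - <<'E'
from h import *
o=ctrl.get_obs(); print(o['ee_pos'],o['orientation'],o['width'],o['ft_force'])
snap('scene','s2'); snap('wrist','w2')
P,im,d=cloud('w2'); e=o['ee_pos']
m=(d>0)&(np.hypot(P[...,0]-e[0],P[...,1]-e[1])<50)
print(np.median(P[m&(abs(P[...,2]-275)<12)],axis=0))
a=cv2.imread('pics/s2.png')[80:250,100:330]; b=cv2.imread('pics/w2.png')
cv2.imwrite('pics/c2.png',np.hstack([cv2.resize(a,(400,296)),cv2.resize(b,(395,296))]))
E
```

```text
[538.4816694   54.31138196 238.85406601] [-3.09724403e+00 -5.25009105e-01  2.24266882e-03] 60.29664100997067 [ 0.08099562  0.03263419 -3.05970757]
[546.52943904  60.14928268 265.60261477]
```

View pics/c2.png

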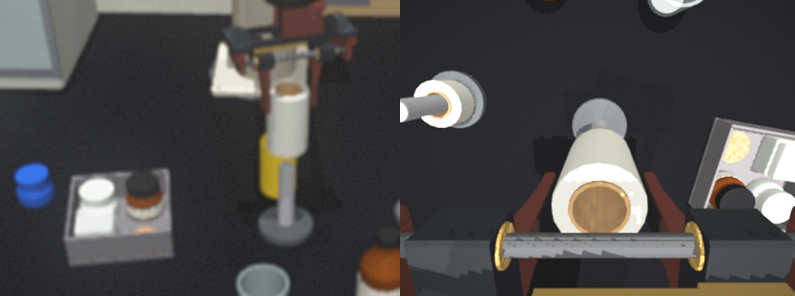

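The roll hangs upright in the fingers and its stand is left standing on the bench. Next I'll refine the roll's offset in the grip and the pad position from the same wrist image.

```bash
python3 - <<'E'
from h import *
P,im,d=cloud('w2')
m=(d>0)&(np.hypot(P[...,0]-538,P[...,1]-54)<50)
for lo,hi in((256,275),(170,250)):
    q=P[m&(P[...,2]>lo)&(P[...,2]<hi)]
    if len(q)>20: print(lo,len(q),np.percentile(q[:,2],[5,50,95]),cv2.minEnclosingCircle(q[:,:2].astype(np.float32)))
# side-surface axis fit
from scipy.optimize import least_squares
q=P[m&(P[...,2]>170)&(P[...,2]<255)]
f=lambda p:np.hypot(q[:,0]-p[0]-p[2]*(q[:,2]-210),q[:,1]-p[1]-p[3]*(q[:,2]-210))-31
r=least_squares(f,[538,54,0,0],loss='soft_l1'); print('axis',r.x, np.abs(r.fun).mean())
hsv=cv2.cvtColor(im,cv2.COLOR_RGB2HSV)
k=(abs(P[...,2]-6)<10)&(hsv[...,1]>60)&(hsv[...,2]>120)&(abs(P[...,0]-578)<45)&(abs(P[...,1]+177)<45)
q=P[k]; print('pad',len(q),q.mean(0),cv2.minEnclosingCircle(q[:,:2].astype(np.float32)))
R=Rn.from_rotvec(ctrl.get_obs()['orientation']).as_matrix(); print(R.round(4))
E
```

```text
256 8817 [258.32073097 265.17918549 269.97403114] ((549.4512329101562, 58.494110107421875), 40.555931091308594)
170 4974 [182.6420201  229.79160194 248.42551127] ((549.7689208984375, 58.331050872802734), 39.16872024536133)
axis [5.41938623e+02 5.56899904e+01 2.13964856e-01 7.76700659e-02] 5.693187570626604
pad 575 [ 578.21562675 -179.32863565    5.34484798] ((576.237548828125, -173.02699279785156), 28.5482234954834)
[[ 9.441e-01  3.295e-01 -2.100e-03]
 [ 3.295e-01 -9.442e-01 -1.000e-04]
 [-2.000e-03 -6.000e-04 -1.000e+00]]
```

```bash
python3 - <<'E'
from h import *
P,im,d=cloud('w2')
o=ctrl.get_obs(); R=Rn.from_rotvec(o['orientation']).as_matrix()
T=(P-o['ee_pos'])@R   # tool coords
s=384/296*1.0
for v in range(140,310,10): print(v,[tuple(T[v,u].round(0).astype(int)) for u in (200,230,258,285,310)], [tuple(im[v,u]) for u in (230,)])
P,im,d=cloud('s2')
v,u=np.indices(d.shape)
k=(d>0)&(np.hypot(P[...,0]-538,P[...,1]-54)<42)&(P[...,2]>160)&(P[...,2]<230)&(im.min(-1)>110)
q=P[k]
from scipy.optimize import least_squares
f=lambda p:np.hypot(q[:,0]-p[0]-p[2]*(q[:,2]-210),q[:,1]-p[1]-p[3]*(q[:,2]-210))-31
r=least_squares(f,[538,54,0,0],loss='soft_l1');print(len(q),'axis',r.x,np.abs(r.fun).mean())
cv2.imwrite('pics/c3.png',cv2.resize(cv2.imread('pics/s2.png')[100:230,220:330],(660,780))[:600])
E
```

```text
140 [(np.int64(27), np.int64(-75), np.int64(238)), (np.int64(26), np.int64(-37), np.int64(239)), (np.int64(29), np.int64(-1), np.int64(223)), (np.int64(28), np.int64(32), np.int64(225)), (np.int64(27), np.int64(65), np.int64(239))] [(np.uint8(67), np.uint8(68), np.uint8(70))]
150 [(np.int64(14), np.int64(-76), np.int64(239)), (np.int64(16), np.int64(-36), np.int64(225)), (np.int64(16), np.int64(-1), np.int64(225)), (np.int64(16), np.int64(32), np.int64(224)), (np.int64(14), np.int64(66), np.int64(238))] [(np.uint8(153), np.uint8(158), np.uint8(160))]
160 [(np.int64(1), np.int64(-76), np.int64(239)), (np.int64(4), np.int64(-36), np.int64(223)), (np.int64(11), np.int64(-1), np.int64(187)), (np.int64(4), np.int64(33), np.int64(224)), (np.int64(1), np.int64(66), np.int64(239))] [(np.uint8(149), np.uint8(153), np.uint8(157))]
170 [(np.int64(-13), np.int64(-77), np.int64(239)), (np.int64(-9), np.int64(-36), np.int64(224)), (np.int64(29), np.int64(-1), np.int64(59)), (np.int64(-9), np.int64(33), np.int64(223)), (np.int64(-13), np.int64(67), np.int64(240))] [(np.uint8(123), np.uint8(127), np
[... 3048 characters left out ...]
0), np.uint8(119), np.uint8(84))]
290 [(np.int64(-194), np.int64(-87), np.int64(239)), (np.int64(-12), np.int64(-14), np.int64(-27)), (np.int64(-18), np.int64(-1), np.int64(-18)), (np.int64(-12), np.int64(13), np.int64(-27)), (np.int64(-12), np.int64(25), np.int64(-27))] [(np.uint8(184), np.uint8(145), np.uint8(102))]
300 [(np.int64(-211), np.int64(-88), np.int64(239)), (np.int64(-18), np.int64(-15), np.int64(-27)), (np.int64(-18), np.int64(-1), np.int64(-26)), (np.int64(-18), np.int64(13), np.int64(-26)), (np.int64(-212), np.int64(77), np.int64(240))] [(np.uint8(241), np.uint8(241), np.uint8(233))]
466 axis [ 5.36179016e+02  5.39579943e+01 -4.76584748e-03  1.30301100e-03] 1.1401566011568969
```

View pics/c3.png

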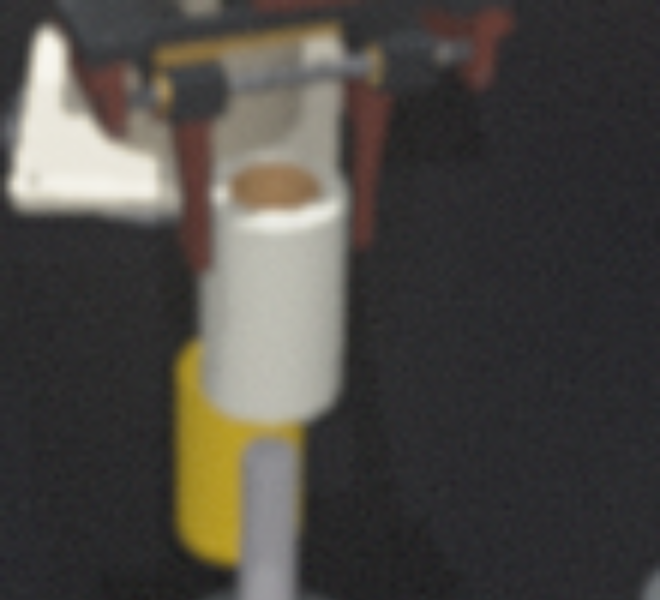

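The roll is upright in the grip: its wall sits at tool x = 29 all the way down, so the axis is at about (-1.5, -1) in tool x, y. Its bottom is about 75–77 mm below the TCP. The transfer is (-37, +232) mm in tool x, y.

Call:
servo_tool(rows=[[0,0,0,-0.02,0.12,0,40],[0,0,0,-0.045,0.28,0,40],[0,0,0,-0.07,0.44,0,40],[0,0,0,-0.1,0.6,0,40],[0,0,0,-0.12,0.76,0,40],[0,0,0,-0.145,0.9,0,40],[0,0,0,-0.155,0.98,0,40],[0,0,0,-0.155,0.98,0,40]])

```text
t: 6.62
ee_pos: [574.4, -141.4, 239.0]
orientation: [-3.097, -0.523, 0.001]
ft_force: [-0.7, 0.4, -2.5]
width: 60.4
grasp_force: 29.9
```

Call:
servo_tool(rows=[[0,0,0,-0.01,0.07,0,40],[0,0,0,-0.02,0.12,0,40],[0,0,0,-0.032,0.165,0,40],[0,0,0,-0.032,0.182,0,40],[0,0,0,-0.032,0.182,0,40],[0,0,0,-0.032,0.182,0,40]])

```text
t: 7.38
ee_pos: [580.4, -177.2, 239.6]
orientation: [-3.097, -0.525, 0.0]
ft_force: [0.0, -0.4, -2.4]
width: 60.5
grasp_force: 29.9
```

```bash
python3 - <<'E'
from h import *
o=ctrl.get_obs(); print(o['ee_pos'],o['orientation'],o['width'],o['ft_force'])
snap('top','t3')
P,im,d=cloud('t3')
q=P[170:250,312:392].reshape(-1,3); q=q[(q[:,2]>49)&(q[:,2]<58)]; print(cv2.minAreaRect(q[:,:2].astype(np.float32)))
snap('wrist','w3')
a=cv2.imread('pics/t3.png')[160:250,300:400]; b=cv2.imread('pics/w3.png')
cv2.imwrite('pics/c4.png',np.hstack([cv2.resize(a,(360,324)),cv2.resize(b,(432,324))]))
E
```

```text
[ 580.44092809 -177.17541121  239.64956715] [-3.09721700e+00 -5.25215509e-01  1.51733355e-04] 60.50632140625977 [ 0.00540417 -0.41113562 -2.4373067 ]
((543.9290161132812, -217.935546875), (192.7918701171875, 119.39129638671875), 84.81792449951172)
```

View pics/c4.png

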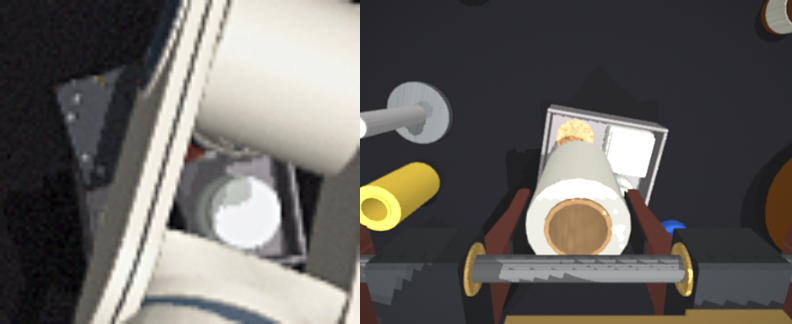

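The wrist view shows the roll heading onto the cork quarter (575,130), clear of the tip box and jars. I'll lower in stages and watch the force.

Call:
servo_tool(rows=[[0,0,0,0,0,0.12,40],[0,0,0,0,0,0.24,40],[0,0,0,0,0,0.36,40],[0,0,0,0,0,0.46,40],[0,0,0,0,0,0.54,40],[0,0,0,0,0,0.6,40],[0,0,0,0,0,0.65,40],[0,0,0,0,0,0.7,40],[0,0,0,0,0,0.74,40],[0,0,0,0,0,0.74,40]])

```text
t: 8.72
ee_pos: [580.1, -177.3, 91.1]
orientation: [-3.097, -0.525, 0.001]
ft_force: [0.4, -0.1, -3.3]
width: 60.3
grasp_force: 29.9
```

Call:
servo_tool(rows=[[0,0,0,0,0,0.005,40],[0,0,0,0,0,0.01,40],[0,0,0,0,0,0.015,40],[0,0,0,0,0,0.02,40],[0,0,0,0,0,0.025,40],[0,0,0,0,0,0.03,40],[0,0,0,0,0,0.03,40]])

```text
t: 9.6
ee_pos: [580.4, -177.3, 85.6]
orientation: [-3.097, -0.525, 0.0]
ft_force: [-0.9, 1.1, -2.5]
width: 59.9
grasp_force: 29.9
```

Call:
servo_tool(rows=[[0,0,0,0,0,0.005,40],[0,0,0,0,0,0.01,40],[0,0,0,0,0,0.015,40],[0,0,0,0,0,0.02,40],[0,0,0,0,0,0.02,40]])

```text
t: 10.22
ee_pos: [580.4, -177.4, 81.6]
orientation: [-3.097, -0.525, 0.0]
ft_force: [-0.3, -0.2, -2.2]
width: 60.5
grasp_force: 29.9
```

Call:
servo_tool(rows=[[0,0,0,0,0,0.004,40],[0,0,0,0,0,0.008,40],[0,0,0,0,0,0.01,40],[0,0,0,0,0,0.01,40]])

```text
t: 10.72
ee_pos: [580.6, -177.4, 80.0]
orientation: [3.097, 0.525, 0.0]
ft_force: [-0.7, 0.5, 1.6]
width: 60.6
grasp_force: 29.9
```

The force has reversed to +1.6 N at TCP z = 80, as expected for floor contact. I'll open slowly, then rise.

Call:
servo_tool(rows=[[0,0,0,0,0,0.002,58],[0,0,0,0,0,0.002,62],[0,0,0,0,0,0.002,66],[0,0,0,0,0,0.002,72],[0,0,0,0,0,0.002,80],[0,0,0,0,0,0.002,87],[0,0,0,0,0,0.002,87],[0,0,0,0,0,0.002,87]])

```text
t: 11.72
ee_pos: [580.5, -177.4, 79.3]
orientation: [-3.097, -0.525, 0.0]
ft_force: [-0.0, -0.6, -0.6]
width: 87.1
grasp_force: 0.0
```

Call:
servo_tool(rows=[[0,0,0,0,0,-0.05,87],[0,0,0,0,0,-0.15,87],[0,0,0,0,0,-0.3,87],[0,0,0,0,0,-0.45,87],[0,0,0,0,0,-0.6,87],[0,0,0,0,0,-0.75,87],[0,0,0,0,0,-0.9,87],[0,0,0,0,0,-0.98,87],[0,0,0,0,0,-0.98,87]])

```text
t: 12.85
ee_pos: [581.1, -177.6, 277.0]
orientation: [3.096, 0.525, 0.004]
ft_force: [-0.1, 0.7, -0.9]
width: 86.2
grasp_force: 0.0
```

```bash
python3 - <<'E'
from h import *
o=ctrl.get_obs(); print(o['t'],o['ee_pos'],o['width'],o['ft_force'])
snap('scene','s5'); snap('wrist','w5')
P,im,d=cloud('w5')
q=P[(d>0)&(np.hypot(P[...,0]-578,P[...,1]+177)<45)&(P[...,2]>100)&(P[...,2]<116)]
print(len(q),np.median(q[:,2]),cv2.minEnclosingCircle(q[:,:2].astype(np.float32)))
a=cv2.imread('pics/s5.png')[120:260,80:290]; b=cv2.imread('pics/w5.png')
cv2.imwrite('pics/c5.png',np.hstack([cv2.resize(a,(420,300)),cv2.resize(b,(380,300))]))
E
```

```text
12.85 [ 581.06961793 -177.58074074  277.01984469] 86.19797795476015 [-0.10398991  0.68484874 -0.89896128]
1782 106.5961023521466 ((578.890625, -177.78965759277344), 30.974376678466797)
```

View pics/c5.png

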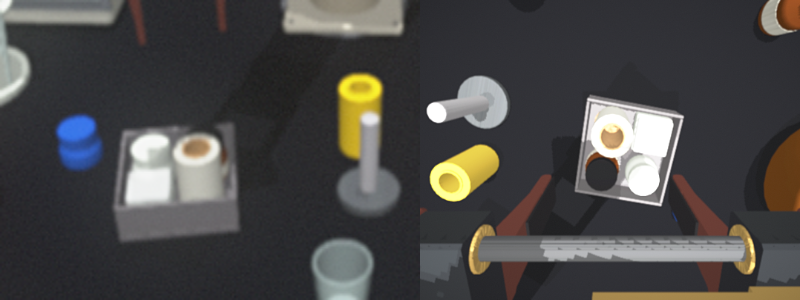

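The roll stands upright in the free quarter: its axis is at (578.9, -177.8), within 2 mm of the pad, and its top is at z≈107 against 109 expected. The jars, tip box and stand are still standing, and the gripper is clear.

```bash
python3 -c "
from workcell import ctrl
print(ctrl.close_job())"
```

```text
the job is handed in; nothing more can be done
None
```

The film roll is standing upright in the free quarter of the box, about 2 mm from the middle of the cork pad and down on the floor, released and clear of the gripper; I handed the job in at about 13 s, and no verdict came back.

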